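# Press the vial stoppers home in drawing order

### The job

Seal three of the four vials in the rack in the order in which they were filled: with the fingertips, lightly press the half-seated red stopper down until it is fully home, then the yellow one, then the blue one. Leave the white stopper half open as it is, do not lift any vial or pull any stopper, and leave the other things on the bench where they stand.

Things in the scene. Friction and masses are not known exactly. Their poses are not given: they have to be found in the camera images.
- vial_rack: Aluminium block 130 x 130 x 34 mm lying fixed on the bench, with four round wells in a square, 62 mm from centre to centre (31 mm either side of the block's middle along its own x and y). Origin: centre of its underside, z up. Each well holds one vial; which colour stands in which well differs from run to run.
- vial_red: Clear glass vial with the red stopper: 29 mm diameter, 60 mm tall, loose in its well with 1 mm of play (the well's floor is 6 mm above the bench). Origin: centre of its underside, z up.
- top_red (a point): Centre of the flat top face of the red rubber stopper (a flange 25 mm across and 4 mm thick, and on it a soft head 22 mm across, 20 mm at the flat top, and 7 mm thick). 82 to 84 mm above the bench at the start, 77 mm when home and let go. The soft head gives springily under a push, 0.4 mm per newton and at most 4 mm, and springs back.
- stopper_red (a joint): How far the red stopper is pushed into its vial, m: 0 to 0.0015 at the start (half in, its flange 5.5 to 7 mm above the vial's mouth), 0.007 fully home (flange on the glass mouth, which stops it); negative means pulled up. It slides straight down against about 3 N of friction, has no spring and stays where it is left.
- vial_yellow: Clear glass vial with the yellow stopper: 29 mm diameter, 60 mm tall, loose in its well with 1 mm of play (the well's floor is 6 mm above the bench). Origin: centre of its underside, z up.
- top_yellow (a point): Centre of the flat top face of the yellow rubber stopper (a flange 25 mm across and 4 mm thick, and on it a soft head 22 mm across, 20 mm at the flat top, and 7 mm thick). 82 to 84 mm above the bench at the start, 77 mm when home and let go. The soft head gives springily under a push, 0.4 mm per newton and at most 4 mm, and springs back.
- stopper_yellow (a joint): How far the yellow stopper is pushed into its vial, m: 0 to 0.0015 at the start (half in, its flange 5.5 to 7 mm above the vial's mouth), 0.007 fully home (flange on the glass mouth, which stops it); negative means pulled up. It slides straight down against about 3 N of friction, has no spring and stays where it is left.
- vial_blue: Clear glass vial with the blue stopper: 29 mm diameter, 60 mm tall, loose in its well with 1 mm of play (the well's floor is 6 mm above the bench). Origin: centre of its underside, z up.
- top_blue (a point): Centre of the flat top face of the blue rubber stopper (a flange 25 mm across and 4 mm thick, and on it a soft head 22 mm across, 20 mm at the flat top, and 7 mm thick). 82 to 84 mm above the bench at the start, 77 mm when home and let go. The soft head gives springily under a push, 0.4 mm per newton and at most 4 mm, and springs back.
- stopper_blue (a joint): How far the blue stopper is pushed into its vial, m: 0 to 0.0015 at the start (half in, its flange 5.5 to 7 mm above the vial's mouth), 0.007 fully home (flange on the glass mouth, which stops it); negative means pulled up. It slides straight down against about 3 N of friction, has no spring and stays where it is left.
- vial_white: Clear glass vial with the white stopper: 29 mm diameter, 60 mm tall, loose in its well with 1 mm of play (the well's floor is 6 mm above the bench). Origin: centre of its underside, z up.
- top_white (a point): Centre of the flat top face of the white rubber stopper (a flange 25 mm across and 4 mm thick, and on it a soft head 22 mm across, 20 mm at the flat top, and 7 mm thick). 82 to 84 mm above the bench at the start, 77 mm when home and let go. The soft head gives springily under a push, 0.4 mm per newton and at most 4 mm, and springs back.
- stopper_white (a joint): How far the white stopper is pushed into its vial, m: 0 to 0.0015 at the start (half in, its flange 5.5 to 7 mm above the vial's mouth), 0.007 fully home (flange on the glass mouth, which stops it); negative means pulled up. It slides straight down against about 3 N of friction, has no spring and stays where it is left.
- amber_dropper: Bystander: amber dropper bottle with a black bulb, 34 mm diameter, 103 mm tall. Loose. Origin: centre of its underside.
- reagent_bottle: Bystander: white round bottle with a blue screw cap, 56 mm diameter, 100 mm tall. Loose. Origin: centre of its underside.
- red_marker: Bystander: felt marker with a red cap lying on its side, 12 x 132 x 14 mm, long along its own y. Loose. Origin: centre of its underside.
- carton: Bystander: small white carton with a green band, 48 x 62 x 86 mm. Loose. Origin: centre of its underside.
- tape: Bystander: roll of beige tape lying flat, 98 mm across, 25 mm high. Loose. Origin: centre of its underside.
- bench_timer: Bystander: white countdown timer lying face up, 58 x 66 x 17 mm. Loose. Origin: centre of its underside.
Things that resemble listed ones, but are neither listed nor needed, are in the scene too. Leave any purple look-alike of the vial_yellow alone. What is shaped like the vial_red but purple is not meant.

How it is judged (in metres and radians):
On the way, in this order (a step that is already met when the one before it is completed fails the run):
1. the red stopper is home (value of joint stopper_red above 0.005 m), for 0.1 s.
2. the yellow stopper is home (value of joint stopper_yellow above 0.005 m), for 0.1 s.
3. the blue stopper is home (value of joint stopper_blue above 0.005 m), for 0.1 s.
At the end, for the whole second after the job is handed in: The red, yellow and blue stoppers are home (pushed in by more than 5 mm of 7), the white one is still half open (less than 3 mm), all four vials stand upright and at rest on the floors of their wells, and every bystander is within 20 mm of where it stood (value of joint each of stopper_red, stopper_yellow, stopper_blue above 0.005 m and value of joint stopper_white below 0.003 m and height (world z) of each of vial_red, vial_yellow, vial_blue, vial_white below 0.012 m and angle between each of vial_red, vial_yellow, vial_blue, vial_white's own z axis and vertical below 0.15 rad and linear speed of each of vial_red, vial_yellow, vial_blue, vial_white below 0.02 m/s and distance of each of amber_dropper, reagent_bottle, red_marker, carton, tape, bench_timer from where it was at the start of the episode below 0.02 m); the robot touches nothing.
It fails at once if a stopper is pushed in (more than 3 mm) before the one ahead of it in the order red, yellow, blue is home ((value of joint stopper_yellow above 0.003 m and not (value of joint stopper_red above 0.005 m)) or (value of joint stopper_blue above 0.003 m and not (value of joint stopper_yellow above 0.005 m))).
It fails at once if the white stopper is pushed in (more than 3 mm of its travel) (value of joint stopper_white above 0.003 m).
It fails at once if a stopper is pulled up by more than 3 mm, or a vial is lifted more than 10 mm or tipped more than 0.2 rad (value of joint any of stopper_red, stopper_yellow, stopper_blue, stopper_white below -0.003 m or (height (world z) of any of vial_red, vial_yellow, vial_blue, vial_white above 0.016 m or angle between any of vial_red, vial_yellow, vial_blue, vial_white's own z axis and vertical above 0.2 rad)).
It fails at once if a vial or its stopper is pressed with more than 30 N (contact force between any of the fingers, the arm and vial_red above 30 N or contact force between any of the fingers, the arm and vial_yellow above 30 N or contact force between any of the fingers, the arm and vial_blue above 30 N or contact force between any of the fingers, the arm and vial_white above 30 N).
It fails at once if a bystander is moved more than 20 mm (distance of any of amber_dropper, reagent_bottle, red_marker, carton, tape, bench_timer from where it was at the start of the episode above 0.02 m).
It also fails if it takes over 38 s, if anything falls off the work surface, if the arm or the gripper's body presses on something with over 40 N, if the wrist force passes 120 N, or if a joint passes its speed limit or range.

### The arm

A 7-joint arm with a two-finger parallel gripper is mounted at the origin on a cart in front of the work surface, level with it; the furniture and walls round the work are solid. World frame = base frame: x ahead of the robot, y to its left, z up, the work surface at z = 0. Lengths are in mm, angles in rad, forces in N, time in s.
With the tool pointing down it reaches from about 425 to 975 mm from the base axis. Payload 16.7 kg.
Tool frame: the origin (TCP) lies at the very end of the fingers, on their centre line; the grasp point (between the pads) lies 19 mm behind it; z points along the fingers, y is the line along which they close (so a half turn about z gives the same grasp; the last joint's range is limited). The gripper opens to 85 mm and grips with 20 to 120 N. Pads are 22 mm wide; open, the fingers measure 114 mm over their backs; the gripper's body (76 mm by 85 mm) begins 54 mm behind the grasp point. The pads swing forward as they close: fully open they stand 13 mm farther back than shut.
Start: joints at [-1.444, 0.426, 0.074, 1.606, -0.034, 1.111, -0.067], TCP at [183.82, 649.451, 231.302] pointing down, gripper open.
Joint ranges: [-2.85, 2.85], [-0.5, 2.14], [-1.23, 1.37], [0.21, 2.46], [-1.02, 4.16], [0.16, 2.05], [-2.73, 2.73]. Speed limits (rad/s): [1.89, 1.89, 2.39, 2.39, 3.01, 3.01, 3.01].

### API

Orientations are given as a unit quaternion [w, x, y, z].
In Python, from bench import manip gives the robot as it stands.
- The arm moves only by the shell command python3 -m creep 'ROWS' [OPENING] [FORCE]. ROWS is JSON, a list of rows, each a list of 4 numbers: the shift along the tool's x, y, z in m, then the turn about the tool's z in degrees. A call has 1 to 12 rows; each row is the pose to reach, as a shift and turn from the pose commanded when the call began, along the tool's axes at that moment; what a row does not reach only later rows make up. A row lasts 1/10 s, in which the tool goes at most 50 mm and 8.59 degrees, less where a joint would pass 70% of its speed; a pose out of reach is approached as far as the arm can. A call with a gripper value outside its range is refused whole. OPENING is the closure, from 0 (fully open) to 1 (shut), set as the call begins (- or left out, the last holds). The fingers move at their own pace and stop on an object; FORCE is the grip in N (left out, the last holds). Time passes only in rows, so rows that repeat a pose let the fingers close. It gives the time, the measured TCP pose, the force, the opening and the grip force at its end, in the units of the state.
- manip.sense(): the state, without advancing time (a new reading comes with each control period).
- manip.get_image(name): name is "scene" or "side" or "wrist"; returns (picture, depth): 384x512x3 uint8, red, green, blue; 384x512 float32, mm along the optical axis (not along the pixel's ray), 0 where there is no reading.
- manip.camera_model(name): a dict with "intrinsics" (3x3 intrinsics, pixels), "k1" (the pictures are not rectified: a ray, as slopes to the right and down, at radius r is drawn at 1 + k1 r^2 times it, then the intrinsics apply), "rvec" (rotation vector, rad) and "tvec" (3), from world to camera coordinates, as OpenCV has them. Camera axes: x right, y down, z forward; pixel columns grow to the right and rows downward; lengths in mm; the calibration is good to about 2 mm. A picture is of the moment at which its call begins: read the wrist's pose just before it. camera_model takes no time and is no camera call; for the wrist camera it gives the pose at the moment of the call.
- manip.hand_in(): hands the job in; it is judged then, once.
The state is a dict: "t": time; "joint_pos": joint angles; "qd": joint speeds; "joint_torque": joint torques, N m; "tcp_pos": TCP position; "tool_rot": TCP orientation; "wrist_force": force on the tool from outside, world axes, zero at the start; "ft_torque": the same for the moment, N m; "width": opening from 0.0 (shut) to 1.0 (fully open); "grip_force": force on a finger pad.
Only numpy, scipy, OpenCV 4.12 (cv2) and the standard library are available. Lean on these libraries where they do the work, as an engineer would, in place of code of your own. Each camera call takes 0.05 s, during which the arm holds its last target. There are 200 camera calls.

## Working session

There is one attempt and no reset: what is moved stays moved. The work goes in short steps, Python scripts to look and compute and a shell command to move; the robot and the scene stay as the last step left them, time stands still between calls to the robot, and variables do not carry over. Pictures are saved under pics/ and viewed, at most 10 in all, crops included, and the job is handed in when it is done.

```bash
mkdir -p pics; cat > h.py <<'E'
import numpy as np, cv2
from bench import manip
from scipy.spatial.transform import Rotation as R
def snap(n,f=None):
    c=manip.camera_model(n); im,d=manip.get_image(n)
    if f: cv2.imwrite('pics/'+f,im[:,:,::-1])
    return c,im,d
def ray(c,u,v):
    K=np.array(c['intrinsics']); k=np.array([c['k1'],0,0,0],float)
    # model: distorted=(1+k1 r^2)*undistorted, as OpenCV
    p=cv2.undistortPoints(np.array([[[u,v]]],float),K,k)[0,0]
    M=cv2.Rodrigues(np.array(c['rvec'],float))[0]; t=np.array(c['tvec'],float).ravel()
    return -M.T@t, M.T@np.array([p[0],p[1],1.])
def onz(c,u,v,z):
    o,d=ray(c,u,v); return o+d*(z-o[2])/d[2]
def ondepth(c,u,v,dep):
    o,d=ray(c,u,v); return o+d*dep
E
python3 - <<'E'
from h import *
s=manip.sense(); print({k:np.round(v,3) for k,v in s.items()})
a=snap('scene'); b=snap('wrist')
cv2.imwrite('pics/a.png',a[1][:,:,::-1]);cv2.imwrite('pics/b.png',b[1][:,:,::-1])
E
```

```text
{'t': np.float64(0.0), 'joint_pos': array([-1.444,  0.427,  0.074,  1.607, -0.034,  1.111, -0.067]), 'qd': array([-0.   ,  0.002,  0.   ,  0.   ,  0.001, -0.002,  0.002]), 'joint_torque': array([ 1.0000e-03, -9.4983e+01,  3.7610e+00, -4.6352e+01,  1.9000e-02,
        1.0000e-02, -0.0000e+00]), 'tcp_pos': array([183.723, 649.092, 230.607]), 'tool_rot': array([-0.   ,  0.137,  0.991, -0.001]), 'wrist_force': array([ 0.358, -0.488, -0.472]), 'ft_torque': array([ 0.041,  0.03 , -0.015]), 'grip_force': np.float64(0.0), 'width': np.float64(1.0)}
```

View pics/a.png

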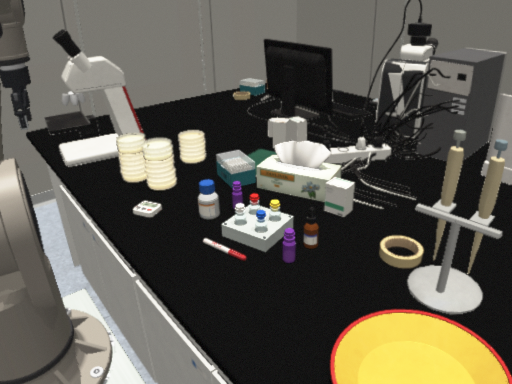

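View pics/b.png

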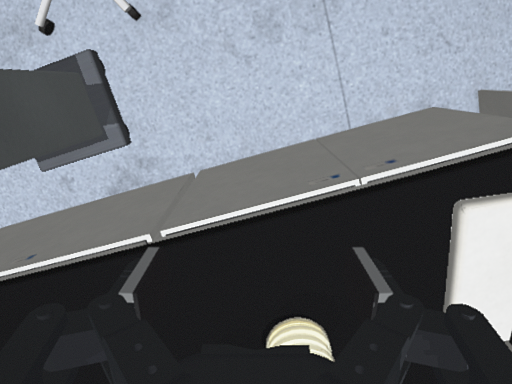

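The scene view shows the rack at (258,226): red (254,198), yellow (275,204), blue (261,214), white (239,209). Purple look-alikes are at (237,190) and (289,245). The wrist view shows only the bench edge.

```bash
python3 - <<'E'
from h import *
c,im,d=snap('scene')
hsv=cv2.cvtColor(im,cv2.COLOR_RGB2HSV)
for n,u,v in [('red',254,197),('yel',275,203),('blu',261,213),('whi',239,208)]:
    print(n,onz(c,u,v,82).round(0),ondepth(c,u,v,d[v,u]).round(0))
for n,u,v,z in [('dropper',312,210,103),('purp1',289,231,83),('purp2',237,184,83),('bottle',207,184,100),('tissue',340,185,80),('marker',225,248,10)]:
    print(n,onz(c,u,v,z).round(0),ondepth(c,u,v,d[v,u]).round(0))
M=R.from_quat(np.roll(manip.sense()['tool_rot'],-1)).as_matrix(); print(M.round(3))
cv2.imwrite('pics/c.png',cv2.resize(im[150:280,180:360,::-1],None,fx=4,fy=4,interpolation=2))
E
```

```text
red [588. 128.  82.] [591. 132.  79.]
yel [607.  69.  82.] [609.  71.  81.]
blu [550.  53.  82.] [551.  54.  81.]
whi [525. 106.  82.] [529. 111.  79.]
dropper [624. -40. 103.] [634. -31.  95.]
purp1 [546. -49.  83.] [552. -43.  78.]
purp2 [598. 216.  83.] [608. 230.  75.]
bottle [519. 238. 100.] [520. 240.  99.]
tissue [807.  37.  80.] [802.  32.  83.]
marker [460.  78.  10.] [461.  79.   9.]
[[-0.962  0.272 -0.   ]
 [ 0.272  0.962 -0.001]
 [-0.    -0.001 -1.   ]]
```

View pics/c.png

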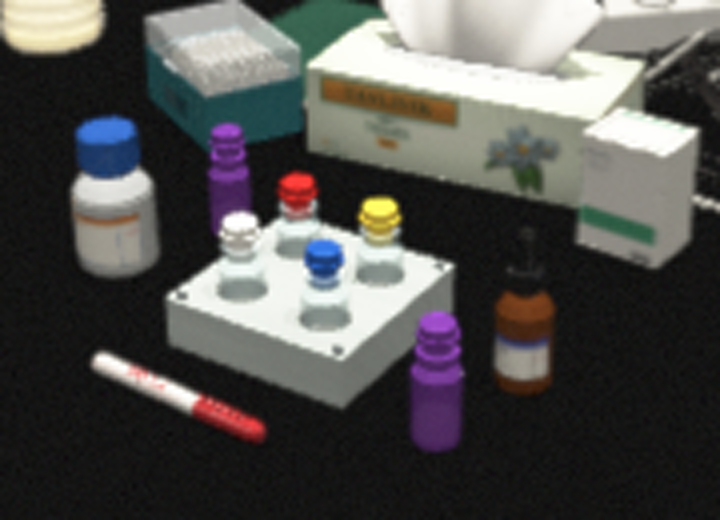

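The crop confirms the layout: the rack is centred near (568, 90), with stopper spacing of about 62 mm, as it should be. Purple vials stand outside the rack. I'll travel at height to above the rack and shut the gripper.

```bash
python3 -m creep '[[-0.04,-0.033,0],[-0.08,-0.066,0],[-0.12,-0.099,0],[-0.16,-0.132,0],[-0.2,-0.165,0],[-0.24,-0.198,0],[-0.28,-0.231,0],[-0.32,-0.264,0],[-0.36,-0.297,0],[-0.4,-0.33,0],[-0.44,-0.36,0],[-0.44,-0.36,0]]' 1 2>&1 | tail -3
python3 -m creep '[[-0.04,-0.033,0,0]]' 2>&1 | tail -3
```

```text
validation failed for argument at $[0]...
wrist_force: [0.7, -0.5, -0.5]
width: 1.003
grip_force: 0.0
```

```bash
python3 -m creep '[[-0.04,-0.033,0,0],[-0.08,-0.066,0,0],[-0.12,-0.099,0,0],[-0.16,-0.132,0,0],[-0.2,-0.165,0,0],[-0.24,-0.198,0,0],[-0.28,-0.231,0,0],[-0.32,-0.264,0,0],[-0.36,-0.297,0,0],[-0.4,-0.33,0,0],[-0.4,-0.33,0,0],[-0.4,-0.33,0,0]]' 1 2>&1
python3 - <<'E'
from h import *
c=manip.camera_model('wrist')
o,d=ray(c,255,191); print(o,d)
s=manip.sense();print(s['tcp_pos'],s['qd'].round(2))
E
```

```text
t: 1.45
tcp_pos: [508.7, 178.7, 231.3]
tool_rot: [0.0, 0.14, 0.99, -0.0]
wrist_force: [0.7, 0.7, -0.3]
width: 0.004
grip_force: 0.0
[430.12837974 200.31856392 374.43758395] [ 0.30789884 -0.0912678  -0.94706178]
[508.68477576 178.67403464 231.28954418] [-0.05 -0.01 -0.05  0.01 -0.    0.   -0.05]
```

```bash
python3 - <<'E'
from h import *
c,im,d=snap('wrist','w1.png'); print(c['intrinsics'],c['k1'])
np.savez('w1.npz',im=im,d=d)
for n,p in dict(red=(589,129,82),yel=(607,70,82),blu=(550,54,82),whi=(527,107,82)).items():
    print(n,cv2.projectPoints(np.array([p],float),np.array(c['rvec'],float),np.array(c['tvec'],float),np.array(c['intrinsics']),np.array([c['k1'],0,0,0.]))[0].ravel().round(0))
E
```

```text
[[311.52642848   0.         255.34519221]
 [  0.         311.52642848 188.66248535]
 [  0.           0.           1.        ]] -0.07684306302391022
red [233. 256.]
yel [187. 282.]
blu [154. 241.]
whi [194. 209.]
```

View pics/w1.png

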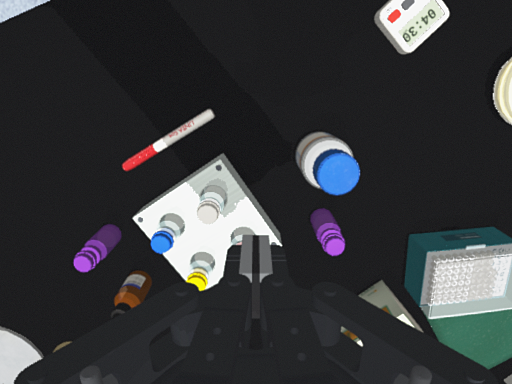

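The wrist view shows white (208,213), blue (162,243) and yellow (198,280). The fingers at (255,260) hide red. I'll measure the three and complete the square for red.

```bash
python3 - <<'E'
from h import *
c=manip.camera_model('wrist'); z=np.load('w1.npz'); im=z['im']
hsv=cv2.cvtColor(im,cv2.COLOR_RGB2HSV)
P={}
for n,(u,v),lo,hi in [('yel',(198,280),(20,120,120),(35,255,255)),('blu',(162,243),(100,120,60),(122,255,255)),('whi',(208,213),(0,0,130),(180,90,255))]:
    m=cv2.inRange(hsv,lo,hi); w=np.zeros_like(m); w[v-16:v+17,u-16:u+17]=m[v-16:v+17,u-16:u+17]
    ys,xs=np.nonzero(w); print(n,len(xs),xs.min(),xs.max(),ys.min(),ys.max(),xs.mean(),ys.mean(), 'depthpt',ondepth(c,u,v,z['d'][v,u]).round(0))
    P[n]=onz(c,xs.mean(),ys.mean(),79); print(P[n].round(1))
cv2.imwrite('pics/w1c.png',cv2.resize(im[190:300,120:260,::-1],None,fx=5,fy=5,interpolation=2))
E
```

```text
yel 259 186 207 272 290 197.7027027027027 280.0965250965251 depthpt [606.  85.  83.]
[608.5  83.5  79. ]
blu 407 150 173 231 254 161.05651105651106 241.84520884520884 depthpt [552.  64.  83.]
[552.7  61.6  79. ]
whi 1085 192 224 197 229 207.94746543778803 213.03225806451613 depthpt [533. 122.  84.]
[534.8 120.9  79. ]
```

View pics/w1c.png

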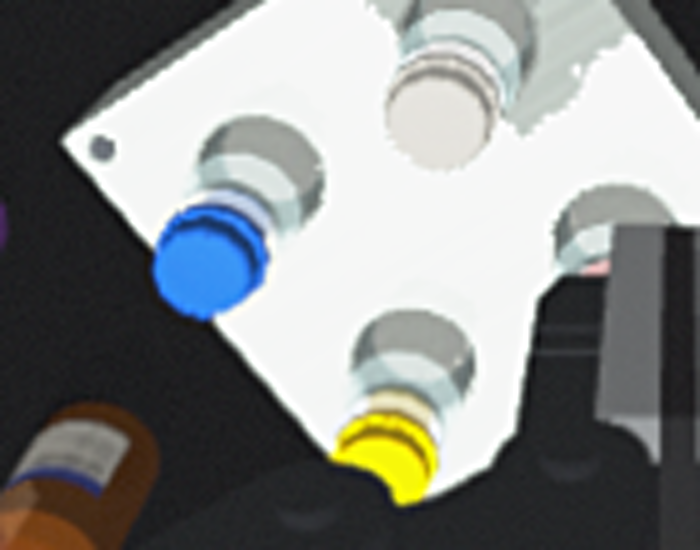

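```bash
python3 - <<'E'
from h import *
c=manip.camera_model('wrist')
b=onz(c,160.6,244,83);w=onz(c,208.2,214,83);y=onz(c,197.4,282.5,83)
print(b,w,y,'sides',np.linalg.norm(b-w),np.linalg.norm(b-y),'diag',np.linalg.norm(w-y))
r=y+w-b; print('red',r)
c,im,d=snap('scene')
for n,p in dict(r=r,y=y,b=b,w=w).items(): print(n,cv2.projectPoints(np.array([p],float),np.array(c['rvec'],float),np.array(c['tvec'],float),np.array(c['intrinsics']),np.array([c['k1'],0,0,0.]))[0].ravel().round(1))
s=manip.sense(); M=R.from_quat(np.roll(s['tool_rot'],-1)).as_matrix()
print('red shift tool',M.T@(r-s['tcp_pos']))
E
```

```text
[553.25600237  62.0621504   83.        ] [534.40363749 121.90747081  83.        ] [608.98847894  83.69274504  83.        ] sides 62.74451399481066 59.7828701975969 diag 83.80491536633923
red [590.13611406 143.53806545  83.        ]
r [251.  194.3]
y [271.8 200.4]
b [259.6 210.8]
w [238.3 204.1]
red shift tool [-90.49096236 -14.23649601 148.0600276 ]
```

The wrist and scene measurements disagree by about 8 mm, so I'll take a closer wrist look with red clear of the fingers.

```bash
python3 -m creep '[[-0.02,0.01,0.02,0],[-0.04,0.02,0.04,0],[-0.06,0.03,0.06,0],[-0.06,0.03,0.07,0],[-0.06,0.03,0.07,0],[-0.06,0.03,0.07,0],[-0.06,0.03,0.07,0]]'
python3 - <<'E'
from h import *
c,im,d=snap('wrist','w2.png'); s=manip.sense()
import pickle; pickle.dump((c,im,d,s['tcp_pos']),open('w2.pkl','wb'))
E
```

```text
t: 2.25
tcp_pos: [572.8, 194.9, 162.3]
tool_rot: [0.0, 0.137, 0.991, 0.0]
wrist_force: [0.3, -0.2, -0.2]
width: 0.003
grip_force: 0.0
```

View pics/w2.png

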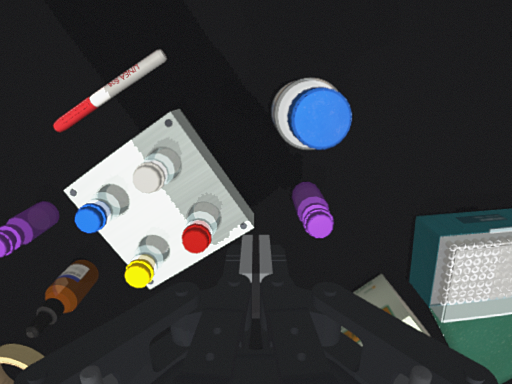

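All four are now visible: white (149,177), blue (91,217), red (196,238), yellow (139,274). The fingertips are at (255,236).

```bash
python3 - <<'E'
from h import *
import pickle
c,im,d,t=pickle.load(open('w2.pkl','rb'))
hsv=cv2.cvtColor(im,cv2.COLOR_RGB2HSV)
P={}
for n,(u,v),lo,hi in [('red',(196,238),(172,120,60),(180,255,255)),('red0',(196,238),(0,150,60),(8,255,255)),('yel',(139,274),(20,120,120),(35,255,255)),('blu',(91,217),(100,120,60),(122,255,255))]:
    m=cv2.inRange(hsv,lo,hi); w=np.zeros_like(m); w[v-20:v+21,u-20:u+21]=m[v-20:v+21,u-20:u+21]
    if not w.any(): continue
    ys,xs=np.nonzero(w); print(n,len(xs),xs.min(),xs.max(),ys.min(),ys.max(),xs.mean(),ys.mean())
for n,(u,v) in dict(red=(196.5,240),yel=(138,276),blu=(90,219),whi=(148,179)).items():
    P[n]=onz(c,u,v,83); print(n,P[n].round(1),'depth',ondepth(c,u,v,d[int(v),int(u)]).round(1))
print([np.linalg.norm(P[a]-P[b]).round(1) for a,b in [('red','yel'),('yel','blu'),('blu','whi'),('whi','red')]])
print('tcp proj',cv2.projectPoints(np.array([t]),np.array(c['rvec'],float),np.array(c['tvec'],float),np.array(c['intrinsics']),np.array([c['k1'],0,0,0.]))[0].ravel())
cv2.imwrite('pics/w2c.png',cv2.resize(im[155:295,65:275,::-1],None,fx=3.5,fy=3.5,interpolation=2))
E
```

```text
red 1 205 205 233 233 205.0 233.0
red0 642 182 210 224 252 195.84735202492212 238.0607476635514
yel 656 124 153 259 287 138.6204268292683 273.1600609756098
blu 754 74 105 204 233 89.85145888594164 218.1657824933687
red [593.8 139.   83. ] depth [593.6 139.1  83.5]
yel [612.9  79.4  83. ] depth [612.5  79.8  83.7]
blu [553.7  62.3  83. ] depth [553.6  62.5  83.2]
whi [535.7 120.4  83. ] depth [535.6 120.7  83.7]
[np.float64(62.5), np.float64(61.6), np.float64(60.8), np.float64(61.0)]
tcp proj [257.42905395 251.26510945]
```

View pics/w2c.png

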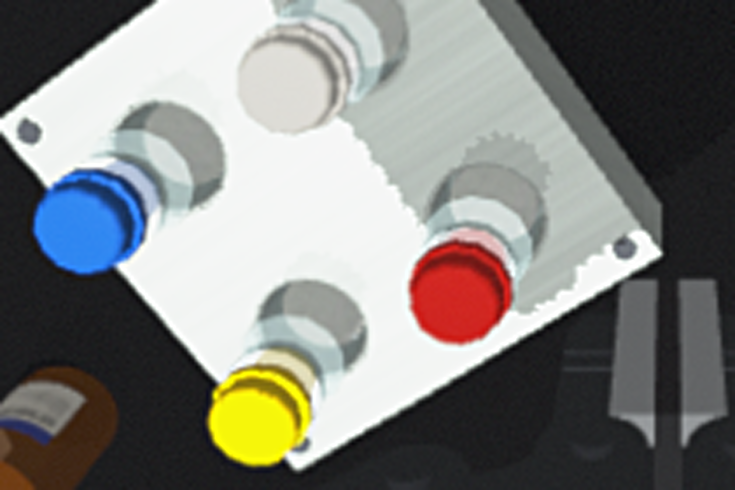

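Spacing comes out at 61–62.5 mm and heights at 83–84 mm, both as expected, and the TCP projection matches the fingertips. Moving over red at z≈92.

```bash
python3 -m creep '[[-0.018,-0.024,0,0],[-0.035,-0.048,0.02,0],[-0.035,-0.048,0.05,0],[-0.035,-0.048,0.07,0],[-0.035,-0.048,0.07,0],[-0.035,-0.048,0.07,0],[-0.035,-0.048,0.07,0]]'
python3 - <<'E'
from h import *
s=manip.sense();print(s['tcp_pos'],s['wrist_force'])
E
```

```text
t: 3.0
tcp_pos: [594.5, 139.1, 92.9]
tool_rot: [0.001, 0.137, 0.991, 0.001]
wrist_force: [0.0, 0.9, 0.6]
width: 0.005
grip_force: 0.0
[594.49363906 139.13854284  92.93223116] [0.00954832 0.85692867 0.63176431]
```

```bash
python3 -m creep '[[0,0,0.006,0],[0,0,0.009,0],[0,0,0.011,0],[0,0,0.012,0],[0,0,0.013,0],[0,0,0.014,0],[0,0,0.015,0],[0,0,0.016,0],[0,0,0.017,0],[0,0,0.017,0],[0,0,0.017,0]]'
```

```text
t: 4.1
tcp_pos: [594.0, 138.8, 74.5]
tool_rot: [0.0, 0.137, 0.991, 0.0]
wrist_force: [-0.4, 0.8, 6.2]
width: 0.002
grip_force: 3.2
```

The force is 6 N at z 74.5, which puts the top at about 77 mm unloaded, so red is home. Up, then over to yellow.

```bash
python3 -m creep '[[0,0,-0.01,0],[0,0,-0.022,0],[-0.01,-0.015,-0.022,0],[-0.022,-0.034,-0.022,0],[-0.034,-0.052,-0.022,0],[-0.034,-0.052,-0.02,0],[-0.034,-0.052,-0.018,0],[-0.034,-0.052,-0.018,0],[-0.034,-0.052,-0.018,0]]'
```

```text
t: 5.0
tcp_pos: [612.1, 80.3, 92.4]
tool_rot: [-0.0, 0.137, 0.991, 0.0]
wrist_force: [-0.3, -0.3, -0.1]
width: -0.001
grip_force: 0.0
```

```bash
python3 -m creep '[[0,0,0.006,0],[0,0,0.009,0],[0,0,0.011,0],[0,0,0.012,0],[0,0,0.013,0],[0,0,0.014,0],[0,0,0.015,0],[0,0,0.016,0],[0,0,0.017,0],[0,0,0.018,0],[0,0,0.018,0],[0,0,0.018,0]]'
```

```text
t: 6.2
tcp_pos: [612.5, 79.4, 74.5]
tool_rot: [0.0, 0.137, 0.991, 0.0]
wrist_force: [-1.3, 0.3, 6.7]
width: -0.0
grip_force: 3.3
```

Yellow is home with the same signature (6.7 N at z 74.5). On to blue.

```bash
python3 -m creep '[[0,0,-0.01,0],[0,0,-0.022,0],[0.016,-0.01,-0.022,0],[0.034,-0.021,-0.022,0],[0.052,-0.032,-0.022,0],[0.052,-0.032,-0.02,0],[0.052,-0.032,-0.018,0],[0.052,-0.032,-0.018,0],[0.052,-0.032,-0.018,0]]'
```

```text
t: 7.1
tcp_pos: [554.2, 62.9, 92.4]
tool_rot: [0.0, 0.137, 0.991, -0.0]
wrist_force: [0.6, -0.1, -0.2]
width: 0.002
grip_force: 0.0
```

```bash
python3 -m creep '[[0,0,0.006,0],[0,0,0.009,0],[0,0,0.011,0],[0,0,0.012,0],[0,0,0.013,0],[0,0,0.014,0],[0,0,0.015,0],[0,0,0.016,0],[0,0,0.017,0],[0,0,0.018,0],[0,0,0.018,0],[0,0,0.018,0]]'
```

```text
t: 8.3
tcp_pos: [553.7, 62.8, 74.5]
tool_rot: [0.0, 0.137, 0.991, 0.0]
wrist_force: [-0.9, 0.6, 6.2]
width: 0.003
grip_force: 3.2
```

Blue is home too. I'll retract up and back to the earlier viewpoint and check the heights.

```bash
python3 -m creep '[[0,0,-0.02,0],[0,0,-0.06,0],[0,0.04,-0.088,0],[0,0.08,-0.088,0],[0,0.12,-0.088,0],[-0.01,0.132,-0.088,0],[-0.017,0.132,-0.088,0],[-0.017,0.132,-0.088,0],[-0.017,0.132,-0.088,0],[-0.017,0.132,-0.088,0]]'
python3 - <<'E'
from h import *
c,im,d=snap('wrist','w3.png')
for n,p in dict(red=(594,139,77),yel=(612.7,79.5,77),blu=(553.7,62.5,77),whi=(535.7,120.5,83)).items():
    u,v=cv2.projectPoints(np.array([p],float),np.array(c['rvec'],float),np.array(c['tvec'],float),np.array(c['intrinsics']),np.array([c['k1'],0,0,0.]))[0].ravel()
    dd=np.median(d[int(v)-3:int(v)+4,int(u)-3:int(u)+4]); print(n,u.round(),v.round(),im[int(v),int(u)],ondepth(c,u,v,dd).round(1))
E
```

```text
t: 9.3
tcp_pos: [605.5, 183.9, 162.3]
tool_rot: [-0.0, 0.138, 0.99, -0.0]
wrist_force: [0.0, 1.3, 0.5]
width: -0.002
grip_force: 0.0
red 198.0 197.0 [195  40  35] [593.8 139.2  77.6]
yel 138.0 236.0 [244 244  10] [612.4  79.9  77.8]
blu 89.0 176.0 [ 47 126 234] [553.6  63.   77.8]
whi 146.0 133.0 [209 208 200] [535.7 120.7  83.6]
```

View pics/w3.png

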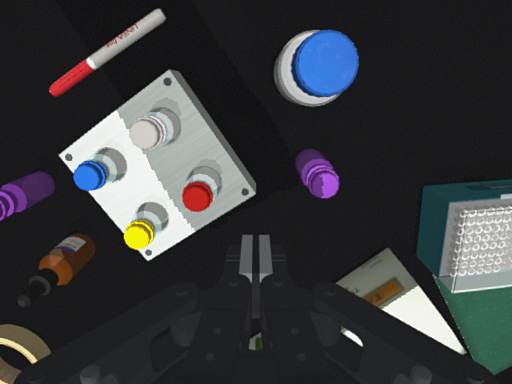

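Red (197,196), yellow (138,235) and blue (90,176) now read about 77.7 mm against an expected 77. White (146,133) is unchanged at 83.6 mm. All four vials are upright and the bystanders in view are undisturbed.

```bash
python3 -c "
from bench import manip
print(manip.hand_in())"
```

```text
the job is handed in; nothing more can be done
None
```

The red, yellow and blue stoppers were pressed home in that order and the white one was left half open; the job is handed in (about 9 s of the 38 s used), but no verdict came back.

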